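# Release the full-arch cast from its toggle clamp

## Robot

A 7-joint arm with a two-finger parallel gripper is mounted at the origin on the work surface. World frame = base frame: x ahead of the robot, y to its left, z up, the work surface at z = 0. Lengths are in m, angles in rad, forces in N, time in s.
With the tool pointing down it reaches from about 0.35 to 0.9 m from the base axis. Payload 19.9 kg.
Tool frame: the origin (TCP) lies between the finger pads; the fingertips stand 19 mm ahead of it and the grasp point (between the pads) is the TCP; z points along the fingers, y is the line along which they close (so a half turn about z gives the same grasp; the last joint's range is limited). The gripper opens to 94 mm and grips with 3 to 60 N. Pads are 16 mm wide; open, the fingers measure 119 mm over their backs; the gripper's body (75 mm by 177 mm) begins 78 mm behind the grasp point.
Start: joints at [1.236, 0.417, -0.01, 1.614, 0.005, 1.111, -0.053], TCP at [0.18, -0.598, 0.224] pointing down, gripper open.
Joint ranges: [-2.81, 2.81], [-0.39, 2.02], [-1.27, 1.25], [0.06, 2.57], [-1.19, 4.33], [0.19, 2], [-2.82, 2.82]. Speed limits (rad/s): [1.89, 1.89, 2.39, 2.39, 3.01, 3.01, 3.01].

## Interface

Orientations are given as a 3x3 rotation matrix whose columns are the frame's x, y, z axes.
In Python, from rig import robot gives the robot as it stands. Calls block until the motion is done:
- robot.move_ptp(position, orientation): joint-space move of the TCP to a pose.
- robot.move_linear(position, velocity=0.15, frame=None, threshold=None): straight line of the TCP; frame=None keeps the orientation; velocity is the mean speed in m/s. With threshold (N) it stops when the force on the tool has changed by that much, and returns True; else False.
- robot.goto_joints(angles): joint-space move.
- robot.gripper_to(opening): finger opening in m; the grip force is fixed at half the most; returns when the fingers have stopped.
- robot.pause(seconds).
- robot.ik(position, orientation): joint angles nearest the present ones, or None.
- robot.get_state(): the state.
- robot.grab_frame(name): name is "scene" or "top" or "wrist"; returns the picture (384x512x3 uint8, red, green, blue); there is no depth.
- robot.camera_info(name): a dict with "fx", "fy", "cx", "cy" (pixels), "rvec" (rotation vector, rad) and "tvec" (3), from world to camera coordinates, as OpenCV has them. Camera axes: x right, y down, z forward; pixel columns grow to the right and rows downward; lengths in m; the calibration is good to about 2 mm. A picture is of the moment at which its call begins: read the wrist's pose just before it. camera_info takes no time and is no camera call; for the wrist camera it gives the pose at the moment of the call.
A pose or a line that the arm cannot do raises robot.PlanningError and nothing moves.
- robot.sign_off(): hands the job in; it is judged then, once.
The state is a dict: "time": time; "qpos": joint angles; "joint_vel": joint speeds; "effort": joint torques, N m; "ee_pos": TCP position; "tool_rot": TCP orientation; "force": force on the tool from outside, world axes, zero at the start; "moment": the same for the moment, N m; "opening": finger opening in m; "grasp_force": force on a finger pad.
Only numpy, scipy, OpenCV 4.12 (cv2) and the standard library are available. Lean on these libraries where they do the work, as an engineer would, in place of code of your own. Each camera call takes 0.05 s, during which the arm holds its last target. There are 200 camera calls.

## Task

Push over the handle of the toggle clamp that holds the plaster cast with the full horseshoe of teeth until the clamp snaps fully open, then lift that cast out of its nest and set it down gently, flat and teeth up, on the cork pad in the free bay of the case tray. Leave the freed clamp open, keep the one-sided cast clamped as it is, and do not disturb the other casts, the bottle, the bowl or the jar.

Things in the scene. Friction and masses are not known exactly. Their poses are not given: they have to be found in the camera images.
- fixture: Fixed aluminium plate 190 x 290 mm, 16 mm thick, with stations a and b, each a nest and a toggle clamp. Origin on the table; plate spans own x -75 to +115, y -145 to +145 mm. Own +x points from the clamps to the nests, roughly away from the robot. Station a lies at own y = +75 mm, b at -75 mm; handle pivots at x = -48, bar pivots at x = -5, nest centres at x = +55 mm.
- nest_a (a point): Centre of nest a on the plate's top (z = 16 mm); axes as the fixture's. Steel stops 8 mm high at the nest's corners, 2 mm clear of the cast: lift the cast straight up at least 8 mm before moving it sideways. The middle 50 mm of both long sides is free for fingers right down to the plate.
- nest_b (a point): Centre of nest b, the same.
- pivot_a (a point): Hinge axis (along the fixture's y) of handle a, 49 mm above the table. A link joins the handle to the clamp's bar. Clamped, the steel bar (12 mm wide) lies level 74 mm above the table from its own pivot to over the cast's middle, held down by a rubber-tipped spindle. Fully open, the bar stands up and leans back, 150 mm high; all of it then stays 45 mm or more from the line over the nest centre.
- pivot_b (a point): The same for clamp b.
- grip_a (a point): Point on the centre line of handle a, 90 mm from its pivot; it moves with the handle. The handle is 120 mm long from the pivot (top 169 mm above the table when upright): black rubber sleeve of 20 mm diameter from 60 to 120 mm, below that a 12 x 14 mm steel bar.
- grip_b (a point): The same for handle b.
- handle_a (a joint): Handle of clamp a, rad. 0 = clamped, handle upright; grows as its top swings along fixture -x (away from the nest, roughly to the robot) and down; 1.16 = stop, fully open. Dead centre at about 0.09: short of it the handle springs back to 0, past it a spring carries it on to the stop, where it stays. A push 85 mm from the pivot takes about 10 N up to dead centre, then little.
- handle_b (a joint): The same for clamp b.
- arch_cast: Plaster dental cast with a full horseshoe of teeth (open towards own -x, which faces the clamp at the start), teeth to 42 mm high; 76 mm long (its own x), 56 mm wide (its own y), base block 30 mm thick with flat vertical sides; origin at the centre of the underside, z up. 0.18 to 0.37 kg. At the start it is clamped in nest a or b, with the fixture's yaw.
- row_cast: Plaster cast with one straight row of teeth along only one long side (own +y), same height; 76 mm long (its own x), 56 mm wide (its own y), base block 30 mm thick with flat vertical sides; origin at the centre of the underside, z up. It is clamped in the other nest.
- tray: Loose grey plastic case tray 258 x 134 mm, 28 mm high, walls, divider and floor 4 mm thick; origin at the centre of the underside, z up. A divider across its own x makes two bays, each 123 (x) by 126 mm (y) inside, centred at own x = -63 and +63 mm.
- pad: Cork pad 112 (x) x 116 (y) mm, 6 mm thick, lying on the floor of the free tray bay, with the tray's yaw; origin at the centre of its underside, 4 mm above the table.
- tray_cast: A like full-horseshoe cast already lying in the other tray bay; 76 mm long (its own x), 56 mm wide (its own y), base block 30 mm thick with flat vertical sides; origin at the centre of the underside, z up.
- bowl: Blue mixing bowl, 110 mm across, 55 mm high; origin under its centre.
- bottle: White bottle, 50 mm across, 170 mm high; origin under its centre.
- jar: Amber jar, 66 mm across, 80 mm high; origin under its centre.
Mind the look-alikes: they are no part of the job. Leave any pink look-alike of the arch_cast alone.

How it is judged:
By the outcome, as a careful person would: the job done as asked, in the order asked, and still so for the second after the job is handed in, with the robot touching nothing.
It also fails if it takes over 64 s, if anything falls off the work surface, if the arm or the gripper's body presses on something with over 40 N, if the wrist force passes 120 N, or if a joint passes its speed limit or range.

## Working session

There is one attempt and no reset: what is moved stays moved. The work goes in short steps, each a Python script; the robot and the scene stay as the last script left them, time stands still between calls to the robot, and variables do not carry over. Pictures are saved under pics/ and viewed, at most 10 in all, crops included, and the job is handed in when it is done.

```bash
mkdir -p pics; ls
python3 - <<'E'
from rig import robot
import cv2
for n in("top","scene"):
    im=robot.grab_frame(n); cv2.imwrite(f"pics/{n}0.png",cv2.resize(im[:,:,::-1],(800,600),interpolation=cv2.INTER_CUBIC)); print(robot.camera_info(n))
E
```

```text
pics
{'fx': 408.9995020316645, 'fy': 408.9995020316645, 'cx': 248.52761400959068, 'cy': 193.0109013937401, 'rvec': array([ 2.10147048, -2.15053417,  0.1903936 ]), 'tvec': array([-0.01000301,  0.47916428,  1.50623868])}
{'fx': 473.9074234359269, 'fy': 473.9074234359269, 'cx': 260.91631140314894, 'cy': 195.38892171026683, 'rvec': array([ 0.68487322,  2.59040445, -1.14520765]), 'tvec': array([ 0.40120013, -0.07075553,  1.66391043])}
```

View pics/top0.png

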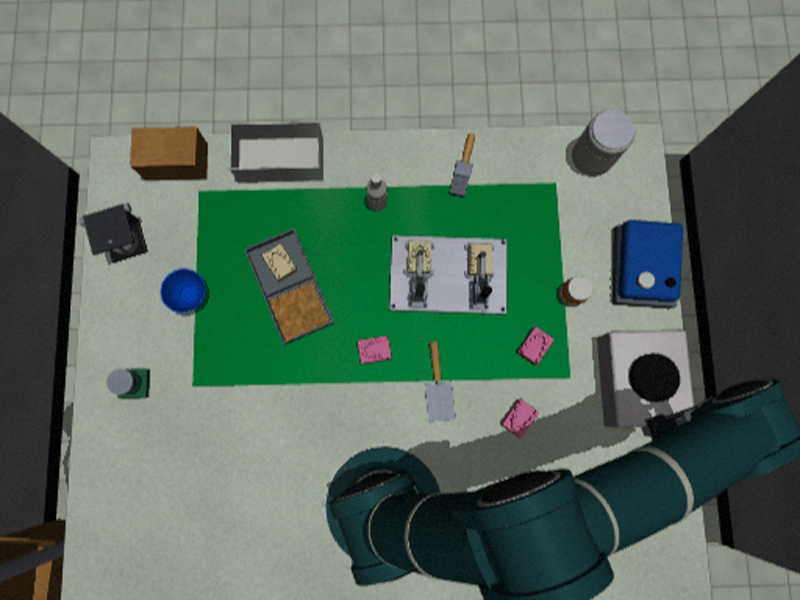

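View pics/scene0.png

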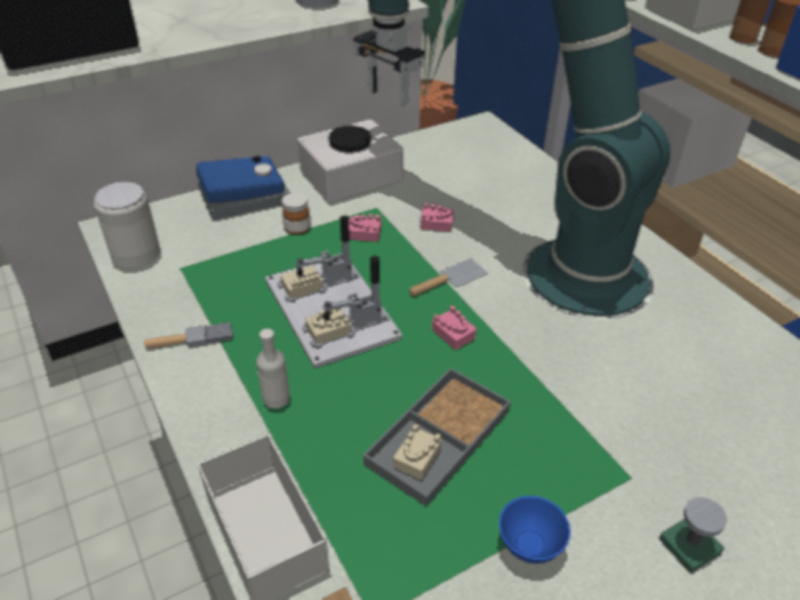

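```bash
cat > h.py <<'E'
import numpy as np, cv2
from rig import robot
def px2w(ci,uv,z):
    """pixel -> world point on plane z"""
    R,_=cv2.Rodrigues(np.array(ci["rvec"])); t=np.array(ci["tvec"])
    d=R.T@np.array([(uv[0]-ci["cx"])/ci["fx"],(uv[1]-ci["cy"])/ci["fy"],1.]); c=-R.T@t
    return c+d*(z-c[2])/d[2]
def w2px(ci,p):
    K=np.array([[ci["fx"],0,ci["cx"]],[0,ci["fy"],ci["cy"]],[0,0,1.]])
    return cv2.projectPoints(np.array(p,float).reshape(-1,1,3),np.array(ci["rvec"]),np.array(ci["tvec"]),K,None)[0][:,0]
def down(yaw):
    c,s=np.cos(yaw),np.sin(yaw)
    return np.array([[c,s,0],[s,-c,0],[0,0,-1.]])
E
python3 - <<'E'
from h import *
ci=robot.camera_info("top")
s=1/1.5625
for n,uv,z in [("TL",(392,237),.016),("TR",(507,238),.016),("BR",(506,312),.016),("BL",(390,311),.016),
 ("trayfar",(295,231),.028),("trayL",(247,247),.028),("trayB",(285,342),.028),("trayR",(332,322),.028),("bottle",(376,205),0),("base",(380,490),0),("jar",(575,298),0),("bowl",(183,291),.0)]:
    print(n,px2w(ci,np.array(uv)*s,z).round(3))
im=robot.grab_frame("top")
print(robot.get_state()["time"])
for p,y in (([.55,-.08,.40],0),([.5,-.08,.40],3.14),([.55,.2,.40],0),([.5,-.1,.3],0),([.5,-.1,.3],1.57)):
    q=robot.ik(p,down(y)); print(p,y,None if q is None else np.round(q,2))
E
```

```text
TL [ 0.649 -0.034  0.016]
TR [ 0.639 -0.323  0.016]
BR [ 0.451 -0.31   0.016]
BL [ 0.46  -0.025  0.016]
trayfar [0.666 0.208 0.028]
trayL [0.628 0.328 0.028]
trayB [0.388 0.231 0.028]
trayR [0.434 0.117 0.028]
bottle [0.739 0.005 0.   ]
base [0.034 0.009 0.   ]
jar [ 0.485 -0.487  0.   ]
bowl [0.526 0.492 0.   ]
0.15
[0.55, -0.08, 0.4] 0 [ 0.5   0.21 -0.5   1.52  0.1   1.43 -1.57]
[0.5, -0.08, 0.4] 3.14 [ 0.8   0.13 -0.77  1.63  0.09  1.42  1.58]
[0.55, 0.2, 0.4] 0 [ 0.37  0.4  -1.06  1.44  0.35  1.5  -2.25]
[0.5, -0.1, 0.3] 0 [ 0.53  0.17 -0.45  1.79  0.08  1.2  -1.5 ]
[0.5, -0.1, 0.3] 1.57 [ 0.68  0.18 -0.62  1.78  0.11  1.21  0.03]
```

Run:
```python
from h import *
robot.move_ptp([.53,-.17,.40],down(-.05))
for n,p in (("wf",None),("wt",[.53,.2,.40])):
    if p: robot.move_ptp(p,down(-.05))
    ci=robot.camera_info("wrist"); im=robot.grab_frame("wrist"); np.save(n+".npy",[ci],allow_pickle=True)
    cv2.imwrite(n+".png",im[:,:,::-1]); cv2.imwrite(f"pics/{n}.png",cv2.resize(im[:,:,::-1],(800,600),interpolation=cv2.INTER_CUBIC))
print(robot.get_state()["time"], robot.get_state()["qpos"])
```

```text
3.7167 [ 0.09791743  0.25079576 -0.63338645  1.49290228  0.14890412  1.44666693
 -2.16187677]
```

View pics/wf.png

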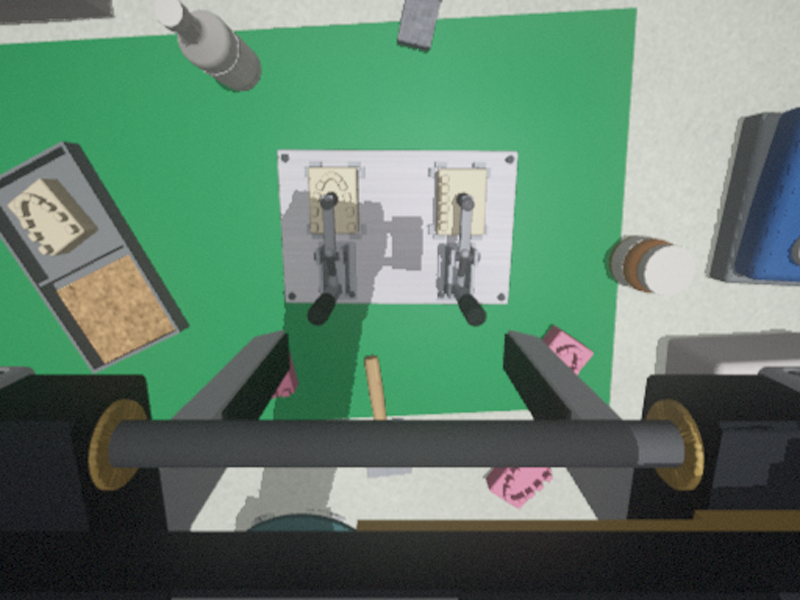

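View pics/wt.png

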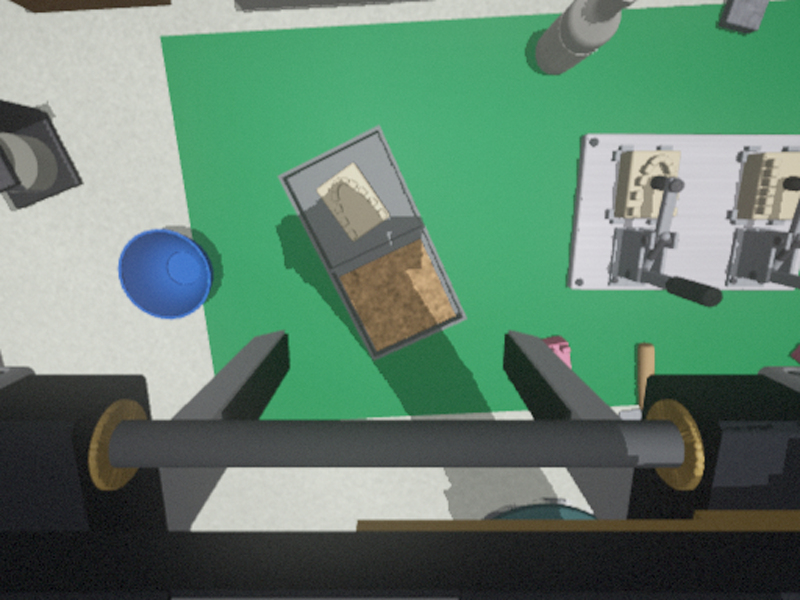

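The wrist pictures show the full horseshoe in the left nest (332,200), station a, and the one-sided row in b (460,200). The plate corners are at (277,151), (517,152), (509,303) and (286,303). The tray rim corners are at (380,127), (280,178), (375,357) and (465,317), with the cork in the near bay.

```bash
cat > fit.py <<'E'
from h import *
from scipy.optimize import least_squares
def pose(p,q): # local->world
    c,s=np.cos(p[2]),np.sin(p[2]); q=np.array(q,float)
    return np.c_[p[0]+c*q[:,0]-s*q[:,1],p[1]+s*q[:,0]+c*q[:,1],q[:,2]]
def fit(n,q,uv,p0):
    ci=np.load(n+".npy",allow_pickle=True)[0]
    f=lambda p:(w2px(ci,pose(p,q))-np.array(uv)/1.5625).ravel()
    r=least_squares(f,p0); print(n,r.x.round(4),r.fun.reshape(-1,2).round(1).tolist()); return r.x,ci
E
python3 - <<'E'
from fit import *
z=.016
F,ci=fit("wf",[[.115,.145,z],[.115,-.145,z],[-.075,-.145,z],[-.075,.145,z]],[(277,151),(517,152),(509,303),(286,303)],[.53,-.17,-.05])
z=.028
T,ct=fit("wt",[[.129,.067,z],[.129,-.067,z],[-.129,.067,z],[-.129,-.067,z]],[(280,178),(380,127),(375,357),(465,317)],[.53,.22,.5])
# draw checks
def draw(n,ci,pts):
    im=cv2.resize(cv2.imread(n+".png"),(800,600),interpolation=cv2.INTER_CUBIC)
    for u in w2px(ci,pts)*1.5625: cv2.circle(im,tuple(int(round(v)) for v in u),2,(0,0,255),-1)
    return im
c=[[x,y,.046] for x in(.017,.093) for y in (.047,.103)]+[[-.048,.075,.169],[-.048,-.075,.169],[.055,.075,.074]]+[[-.07,.14,.016],[.11,.14,.016]]
a=draw("wf",ci,pose(F,c))[120:350,230:560]
d=[[x,y,.01] for x in(-.119,-.007) for y in(-.058,.058)]+[[sx*.129,sy*.067,.028] for sx in(1,-1) for sy in(1,-1)]
b=draw("wt",ct,pose(T,d))[120:370,250:500]
a=cv2.resize(a,None,fx=1.3,fy=1.3);b=cv2.resize(b,None,fx=1.3,fy=1.3)
o=np.zeros((330,800,3),np.uint8);o[:a.shape[0],:a.shape[1]]=a;o[:b.shape[0],440:440+b.shape[1]]=b
cv2.imwrite("pics/chk.png",o)
print("cast a",pose(F,[[.055,.075,0],[-.048,.075,.049]]).round(4).tolist(),"pad",pose(T,[[-.063,0,0]]).round(4).tolist())
E
```

```text
wf [ 0.5319 -0.1716 -0.0511] [[-0.8, -0.5], [1.3, -1.1], [0.1, 1.1], [-0.6, 1.0]]
wt [0.5313 0.223  0.3933] [[-1.4, -1.1], [-0.1, -1.7], [-0.6, 2.7], [2.2, 1.1]]
cast a [[0.5906, -0.0995, 0.0], [0.4878, -0.0942, 0.049]] pad [[0.4731, 0.1989, 0.0]]
```

View pics/chk.png

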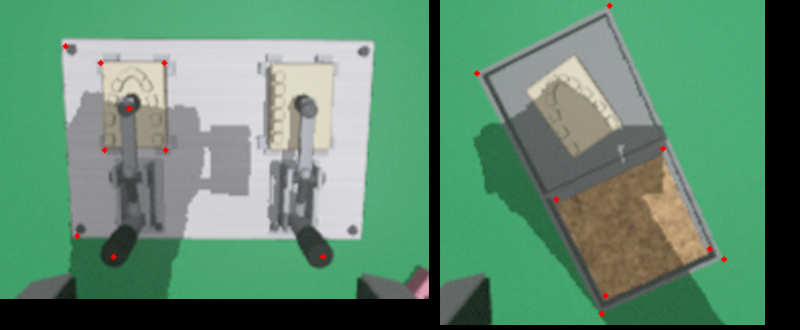

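The reprojected points lie on the cast, handles and pad within 1–2 mm. Next, push handle a from the nest side with closed fingers and follow through, so the rising bar doesn't catch them.

```bash
cat >> fit.py <<'E'
F=np.array([.5319,-.1716,-.0511]); T=np.array([.5313,.2230,.3933])
fx=lambda x,y,z: pose(F,[[x,y,z]])[0]
E
python3 - <<'E'
from fit import *
R=down(F[2])
robot.gripper_to(0.0)
robot.move_ptp(fx(-.018,.075,.25),R)
robot.move_linear(fx(-.018,.075,.148),.2)
s=robot.get_state();print(s["time"],s["ee_pos"].round(4) if hasattr(s["ee_pos"],"round") else s["ee_pos"],s["force"])
robot.move_linear(fx(-.105,.075,.148),.12)
s=robot.get_state();print(s["time"],s["ee_pos"],s["force"])
robot.move_linear(fx(-.105,.075,.30),.25)
robot.gripper_to(.085)
robot.move_ptp(fx(.045,.075,.30),R)
s=robot.get_state();print(s["time"],s["opening"],s["force"])
ci=robot.camera_info("wrist"); im=robot.grab_frame("wrist"); np.save("w2.npy",[ci],allow_pickle=True)
cv2.imwrite("w2.png",im[:,:,::-1]); cv2.imwrite("pics/w2.png",cv2.resize(im[:,:,::-1],(800,600),interpolation=cv2.INTER_CUBIC))
E
```

```text
7.05 [ 0.5185 -0.0953  0.149 ] [-0.03999408 -0.01576274  0.06240531]
7.925 [ 0.4316074  -0.09141578  0.14833045] [-0.1208011  -0.09798435 -0.84006858]
10.6667 0.08475128246719554 [-0.71884623 -0.00489303 -0.12424254]
```

View pics/w2.png

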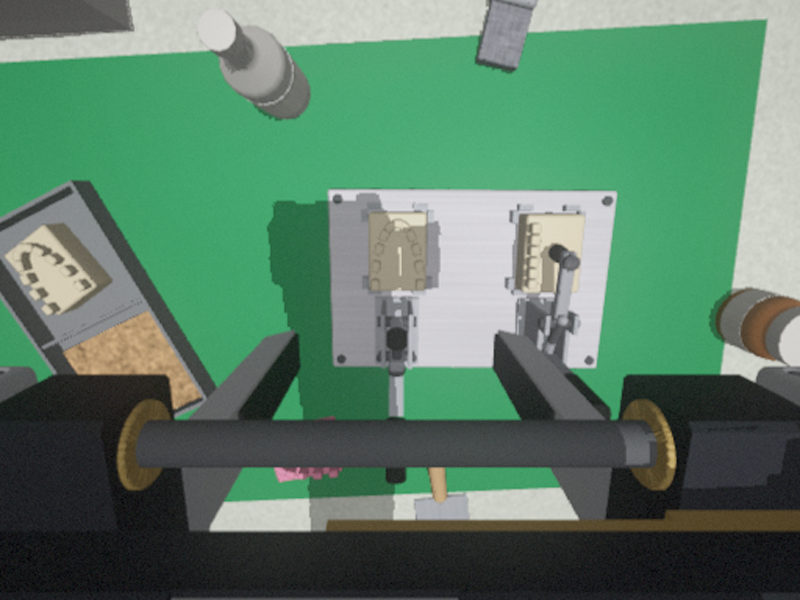

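The clamp is fully open: the handle is down at (397,470) and the bar stands back at (397,340). Cast a is clear, with its top corners at about (369,212), (427,212), (428,292) and (369,292). Now refine and pick.

Run:
```python
from fit import *
z=.016
F2,ci=fit("w2",[[.115,.145,z],[.115,-.145,z],[-.075,-.145,z],[-.075,.145,z]],[(329,190),(616,191),(596,367),(333,367)],F)
C,_=fit("w2",[[.038,.028,.046],[.038,-.028,.046],[-.038,-.028,.046],[-.038,.028,.046]],[(369,212),(427,212),(428,292),(369,292)],[.59,-.1,-.05])
print("cast exp",fx(.055,.075,0))
R=down(F[2])
g=fx(.059,.075,0)
g[1]=(g[1]+C[1])/2 if abs(C[1]-g[1])<.005 else g[1]
at=lambda z: np.array([g[0],g[1],z])
robot.move_linear(at(.12),.25)
hit=robot.move_linear(at(.037),.12,threshold=8)
s=robot.get_state();print("down",hit,s["time"],s["ee_pos"],s["force"])
if not hit:
    robot.gripper_to(.045)
    s=robot.get_state();print("grip",s["opening"],s["grasp_force"],s["force"])
    robot.move_linear(at(.06),.05)
    s=robot.get_state();print("lift",s["time"],s["opening"],s["grasp_force"],s["force"])
    robot.move_linear(at(.23),.2)
    s=robot.get_state();print("up",s["time"],s["opening"],s["force"],s["ee_pos"])
print(robot.ik(list(pose(T,[[-.063,0,.1]])[0]),down(T[2])))
```

```text
w2 [ 0.5326 -0.1707 -0.0534] [[-1.9, -0.6], [1.7, -0.7], [0.9, 1.3], [-0.6, 0.7]]
w2 [ 0.5922 -0.1005 -0.0453] [[-0.5, 0.3], [0.7, 0.1], [-0.6, -0.3], [0.5, -0.2]]
cast exp [ 0.59065904 -0.09950718  0.        ]
down True 12.325 [ 0.59371718 -0.10001217  0.03530999] [-2.4907994  -0.47103901  8.84617574]
[ 0.10059422  0.47019447 -0.68325118  1.9772994   0.39820832  0.82953704
 -1.98143929]
```

Run:
```python
from fit import *
p=np.array(robot.get_state()["ee_pos"]); at=lambda z: np.array([p[0],p[1],z])
robot.move_linear(at(.038),.05)
robot.gripper_to(.045)
s=robot.get_state();print("grip",s["opening"],s["grasp_force"],s["force"],s["ee_pos"])
assert .05<s["opening"]<.06
robot.move_linear(at(.06),.05)
s=robot.get_state();print("lift",s["time"],s["opening"],s["grasp_force"],s["force"])
robot.move_linear(at(.23),.2)
d=pose(T,[[-.063,0,0]])[0]+.004*np.array([np.cos(T[2]),np.sin(T[2]),0])
robot.move_ptp([d[0],d[1],.23],down(T[2]))
s=robot.get_state();print("over",s["time"],s["opening"],s["force"],s["ee_pos"])
ci=robot.camera_info("wrist"); im=robot.grab_frame("wrist"); np.save("w3.npy",[ci],allow_pickle=True)
cv2.imwrite("w3.png",im[:,:,::-1]); cv2.imwrite("pics/w3.png",cv2.resize(im[:,:,::-1],(800,600),interpolation=cv2.INTER_CUBIC))
```

```text
grip 0.05577497126133102 29.99929815530777 [ 1.31128579 -0.32106107 -0.7609463 ] [ 0.59364231 -0.10000054  0.03789906]
lift 13.725 0.05573976652976605 29.998687505722046 [ 0.05881167 -0.66668131 -3.17529825]
over 15.95 0.0560966425145576 [-0.05662936 -0.30265686 -2.77117241] [0.47777299 0.19895775 0.22986915]
```

View pics/w3.png

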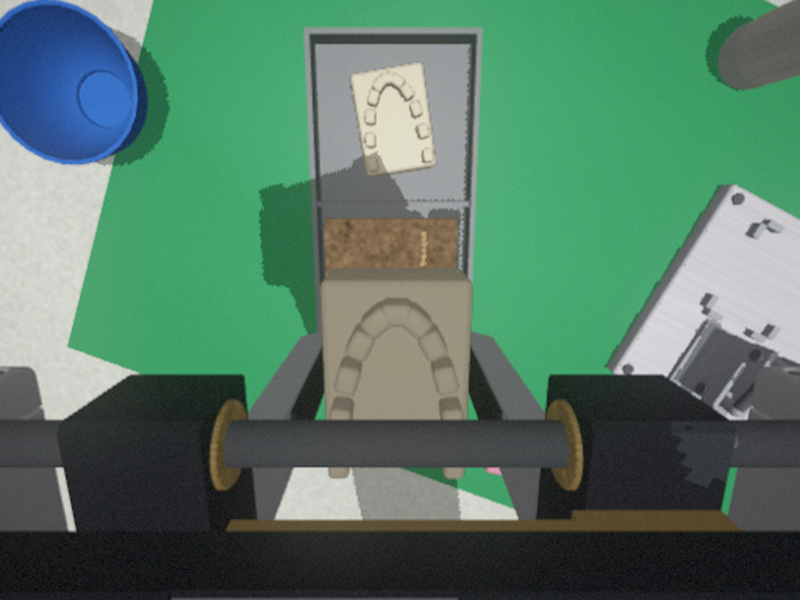

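The cast is held centred and level. The tray is square to the gripper, with its far corners at (305,30) and (482,30) and the divider at v≈203. Refine the tray pose and set the cast down.

Run:
```python
from fit import *
T2,ci=fit("w3",[[.129,.067,.028],[.129,-.067,.028],[0,.063,.028],[0,-.063,.028]],[(305,30),(482,30),(318,204),(470,204)],T)
if np.hypot(*(T2-T)[:2])<.008: T=np.r_[(T+T2)[:2]/2,T[2]]
d=pose(T,[[-.059,0,0]])[0]; at=lambda z:[d[0],d[1],z]
robot.move_linear(at(.055),.15)
hit=robot.move_linear(at(.029),.025,threshold=3)
s=robot.get_state();print(hit,s["time"],s["ee_pos"],s["force"],s["opening"])
```

```text
w3 [0.5306 0.2232 0.3917] [[-0.7, -0.6], [0.8, -0.8], [-0.9, 0.9], [0.7, 0.9]]
True 18.175 [0.47640839 0.2004769  0.03170691] [ 0.37496753 -0.90863752  4.70151387] 0.05584992384684667
```

Run:
```python
from fit import *
p=np.array(robot.get_state()["ee_pos"])
robot.gripper_to(.075); robot.pause(.2)
robot.move_linear([p[0],p[1],.10],.1)
robot.move_linear([p[0],p[1],.33],.25)
robot.move_ptp([.45,.08,.38],down(-.05))
print(robot.get_state()["time"])
im=robot.grab_frame("wrist"); cv2.imwrite("pics/w4.png",cv2.resize(im[:,:,::-1],(800,600),interpolation=cv2.INTER_CUBIC))
```

```text
21.3833
```

View pics/w4.png

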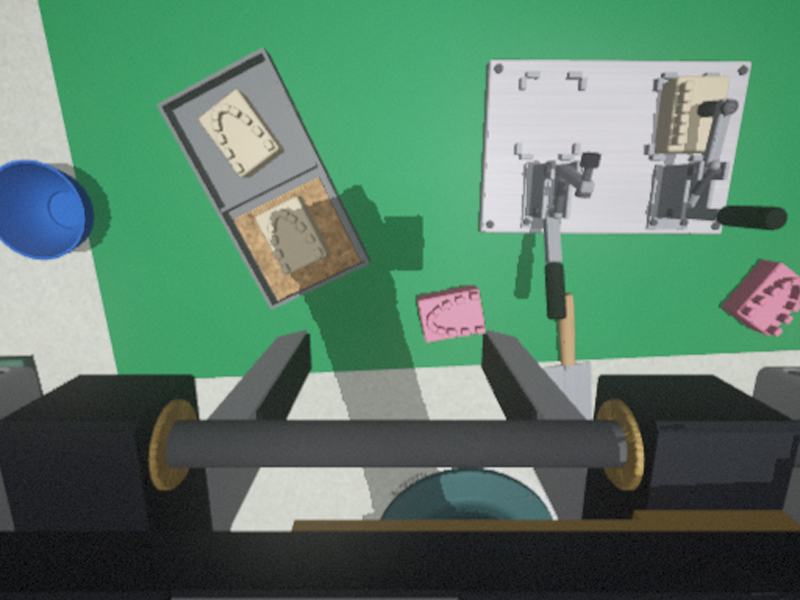

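The cast lies flat, teeth up, on the cork at (290,235). Clamp a is open (handle at 555,285), and clamp b still holds the row cast (690,115).

```bash
python3 -c "
from rig import robot
print(robot.sign_off())"
```

```text
the job is handed in; nothing more can be done
None
```

The job is handed in: clamp a is fully open, the full-horseshoe cast lies flat and teeth up on the cork pad, and the one-sided cast is still clamped in b; about 21 s of the 64 s were used.

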